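# Dispense the nut with the square key

### The job

Take the T-handled key from its stand, put its square end right down into the recess in the hub of the dispenser wheel, and turn the wheel with it until the pocket holding the hex nut comes over the drop hole and the nut falls into the catch pan; turn whichever way keeps the gas cup in the wheel. Then stand the key back in its stand, fully down, and let go. Touch the wheel, the nut and the cup only by means of the key or the wheel, never with the gripper, and do not shift or knock over the other things on the table.

Things in the scene. Friction and masses are not known exactly. Their poses are not given: they have to be found in the camera images.
- key: Steel T-key, 132 mm tall, 0.16 kg: a 16 mm square bar (lowest 4 mm narrowed to 13 mm, faces along the key's x and y), on top a black T-bar 80 x 16 x 20 mm (80 along x; grip its flat sides, which face +-y). Origin at the centre of the foot, z up the bar; the T-bar's middle is at z = 122 mm. Loose, starts upright in the stand.
- stand: Dark steel block 51 x 51 x 45 mm high on an 80 x 80 x 4 mm foot plate, fixed. In its top a 19 mm square well, 27 mm wide at the mouth (4 mm lead-in), sides along the stand's x and y. Origin at the centre of the underside; the well's floor is at z = 6 mm. The key starts here, axes along the stand's; it may be put back in any quarter turn.
- dispenser: Fixed part of the dispenser: grey deck 170 x 170 mm, 6 mm thick, top at z = 60 mm, on four posts, with 5 mm high bolt heads at its corners. Origin on the table under the wheel's axis. The deck has one drop hole on the -x side of the axis; under it lies an open catch pan 104 x 104 x 22 mm.
- drop_hole (a point): Centre of the 46 x 46 mm drop hole at the deck's top face, 52 mm from the wheel's axis. At the start an empty pocket is roughly over it, the nut is in the next pocket on one side and the cup in the next on the other (which is which varies), so the nut has 0.8 to 1.3 rad to go. A part falls through when its pocket gets here.
- pan (a point): Centre of the catch pan's inner floor.
- wheel: Aluminium pocket wheel, 150 mm across, 14 mm thick, 1.5 mm above the deck; this body turns either way about the upright axis through its origin (friction 0.04 N m, no spring, stays where left). Origin at its underside, z up. Six pockets, open above and below, 34 mm wide, 36 mm long, every 60 degrees, centred 52 mm from the axis; their walls carry a part along the deck.
- recess (a point): Centre of the mouth of the square recess in the wheel's hub, at z = 26 mm of the wheel, atop a square boss 37 mm wide. Recess 18.5 mm wide, sides along the wheel's x and y, 26.5 mm wide at the mouth (4 mm lead-in), floor at z = 4 mm of the wheel (22 mm deep). The key fits in any quarter turn, with about 0.16 rad of turning play each way.
- hex_nut: Steel hex nut, 23 x 27 x 12 mm, 0.034 kg, loose on the deck in a pocket of the wheel. Origin at the centre of its underside.
- gas_cup: Pink-brown ceramic gas cup, 21 mm across, 26 mm high, loose on the deck in a pocket of the wheel. Origin at the centre of its underside.
- torch_rest: Bystander: yellow torch rest of bent flat bar, 78 x 53 x 126 mm, loose, standing between the stand and the dispenser. Origin at the centre of its underside.
- pipe_cut: Bystander: pipe off-cut on end, 43 mm across, 70 mm high, loose. Origin at the centre of its underside.
- magnet_holder: Bystander: red triangular magnetic holder, 58 x 100 x 20 mm, loose. Origin at the centre of its underside.
- coupon: Bystander: flat steel weld coupon, 150 x 65 x 8 mm, loose. Origin at the centre of its underside.
Mind the look-alikes: they are no part of the job. What is shaped like the key but purple is not meant. Leave any brown look-alike of the stand alone.

How it is judged:
By the outcome, as a careful person would: the job done as asked, in the order asked, and still so for the second after the job is handed in, with the robot touching nothing.
It also fails if it takes over 64 s, if anything falls off the work surface, if the arm or the gripper's body presses on something with over 40 N, if the wrist force passes 120 N, or if a joint passes its speed limit or range.

### The arm

A 6-joint arm with a two-finger parallel gripper is mounted at the origin on a cart in front of the work surface, level with it; the furniture and walls round the work are solid. World frame = base frame: x ahead of the robot, y to its left, z up, the work surface at z = 0. Lengths are in mm, angles in rad, forces in N, time in s.
With the tool pointing down it reaches from about 350 to 950 mm from the base axis. Payload 17.4 kg.
Tool frame: the origin (TCP) lies midway between the tips of the shut fingers; the grasp point (between the pads) lies 19 mm behind it; z points along the fingers, y is the line along which they close (so a half turn about z gives the same grasp; the last joint's range is limited). The gripper opens to 93 mm and grips with 3 to 60 N. Pads are 15 mm wide; open, the fingers measure 128 mm over their backs; the gripper's body (75 mm by 188 mm) begins 65 mm behind the grasp point.
Start: joints at [-0.038, 0.116, 1.442, -0, 1.584, -0.038], TCP at [675.005, -0.009, 218.646] pointing down, gripper open.
Joint ranges: [-2.83, 2.83], [-0.83, 2.19], [0.07, 2.5], [-1.14, 4.28], [0.01, 3], [-2.97, 2.97]. Speed limits (rad/s): [1.89, 1.89, 2.22, 3.14, 3.14, 3.14].

### API

Orientations are given as a unit quaternion [w, x, y, z].
In Python, from station import arm gives the robot as it stands. The module is installed in compiled form; this text tells all that it offers.
- The arm moves only by the tool carry_out, never from a script. Its argument "commands" is a list of rows, each an object of numbers: "gripper": the opening, from -1 (shut) to 1 (fully open); "dx", "dy", "dz": the shift along the tool's x, y, z in mm; "yaw": the turn about the tool's z in degrees. A call has 1 to 12 rows; each row shifts and turns the commanded pose from where the row before left it, along the tool's axes as they then stand; what a row does not reach is not made up. A row lasts 1/12 s, in which the tool goes at most 41.7 mm and 7.16 degrees, less where a joint would pass 70% of its speed; a pose out of reach is approached as far as the arm can. A call with a gripper value outside its range is refused whole. The fingers move at their own pace and stop on an object; "squeeze" is the grip in N (left out, the last holds). Time passes only in rows, so rows that do not move let the fingers close. It gives the time, the measured TCP pose, the force, the opening and the grip force at its end, in the units of the state.
- arm.read_state(): the state, without advancing time (a new reading comes with each control period).
- arm.capture(name): name is "scene" or "side" or "wrist"; returns (picture, depth): 384x512x3 uint8, blue, green, red; 384x512 float32, mm along the optical axis (not along the pixel's ray), 0 where there is no reading.
- arm.camera_params(name): a dict with "mtx" (3x3 intrinsics, pixels), "R" (3x3) and "t" (3): a world point X has camera coordinates R X + t. Camera axes: x right, y down, z forward; pixel columns grow to the right and rows downward; lengths in mm; the calibration is good to about 2 mm. A picture is of the moment at which its call begins: read the wrist's pose just before it. camera_params takes no time and is no camera call; for the wrist camera it gives the pose at the moment of the call.
- arm.finish_job(): hands the job in; it is judged then, once.
The state is a dict: "t": time; "joint_positions": joint angles; "joint_vel": joint speeds; "effort": joint torques, N m; "tool_pos": TCP position; "orientation": TCP orientation; "force": force on the tool from outside, world axes, zero at the start; "wrist_torque": the same for the moment, N m; "width": finger opening in mm; "finger_force": force on a finger pad.
Only numpy, scipy, OpenCV 4.12 (cv2) and the standard library are available. Lean on these libraries where they do the work, as an engineer would, in place of code of your own. Each camera call takes 0.05 s, during which the arm holds its last target. There are 200 camera calls.

## Working session

There is one attempt and no reset: what is moved stays moved. The work goes in short steps, Python scripts to look and compute and a tool call to move; the robot and the scene stay as the last step left them, time stands still between calls to the robot, and variables do not carry over. Pictures are saved under pics/ and viewed, at most 10 in all, crops included, and the job is handed in when it is done.

Besides the shell and the picture viewer there is one more tool, called after ">>>" in YAML: its name, and indented under it one key for each argument. carry_out: Moves the arm, as the interface text tells. Its arguments: {"type":"object","properties":{"commands":{"type":"array","items":{"type":"object","properties":{"gripper":{"type":"number"},"dx":{"type":"number"},"dy":{"type":"number"},"dz":{"type":"number"},"yaw":{"type":"number"}}}},"squeeze":{"type":"number"}},"required":["commands"]}

```bash
mkdir -p pics
cat > h.py <<'E'
import numpy as np, cv2
from station import arm
def cap(n):
    p=arm.camera_params(n); im,d=arm.capture(n); return im,d,p
def pts(d,p):
    v,u=np.mgrid[:d.shape[0],:d.shape[1]]; K=p["mtx"]
    c=np.stack([(u-K[0][2])/K[0][0]*d,(v-K[1][2])/K[1][1]*d,d],-1)
    return (c-np.array(p["t"]))@np.array(p["R"])
def proj(X,p):
    c=np.array(p["R"])@np.array(X)+np.array(p["t"]); q=np.array(p["mtx"])@c; return q[:2]/q[2]
def ray(uv,z,p):
    R=np.array(p["R"]);C=-R.T@np.array(p["t"]);r=R.T@np.linalg.inv(p["mtx"])@np.array([*uv,1.]);return C+r*(z-C[2])/r[2]
E
python3 - <<'E'
from h import *
ims=[]
for n in("scene","side","wrist"):
    im,d,p=cap(n); np.savez(f"{n}.npz",im=im,d=d,P=pts(d,p)); ims.append(im)
    print(n,-np.array(p["R"]).T@p["t"],p["R"][2])
cv2.imwrite("pics/a.png",cv2.resize(ims[0],(800,600)));cv2.imwrite("pics/b.png",np.hstack([cv2.resize(i,(400,300)) for i in ims[1:]]))
print(arm.read_state())
E
```

```text
scene [1014.95482291 -718.17466607  667.7291729 ] [-0.52791734  0.60291095 -0.59816526]
side [ -28.4677268  -635.20461273  775.61479111] [ 0.54006529  0.48540336 -0.68754132]
wrist [674.1198865   74.57138442 385.2806891 ] [-0.00106179 -0.26919817 -0.96308422]
{'t': 0.15, 'joint_positions': array([-3.77970898e-02,  1.16370190e-01,  1.44209753e+00,  9.16953566e-07,
        1.58401839e+00, -3.78037764e-02]), 'joint_vel': array([-1.41265928e-05, -2.45704449e-03, -1.14142214e-03, -1.11628597e-03,
       -6.36888225e-04,  8.20668551e-04]), 'effort': array([ 1.36530605e-03, -7.21765566e+01, -6.22949553e+01,  7.80155347e-02,
        2.25470052e-02,  2.06686866e-05]), 'tool_pos': array([ 6.74842917e+02, -7.48779641e-04,  2.18087422e+02]), 'orientation': array([-3.27911741e-04,  7.07104342e-01,  7.07109079e-01, -3.03388164e-04]), 'force': array([ 0.05529468, -0.31057132,  0.39318516]), 'wrist_torque': array([-0.00576178, -0.03629124, -0.04371553]), 'finger_force': 0.0, 'width': 92.81644201771302}
```

View pics/a.png

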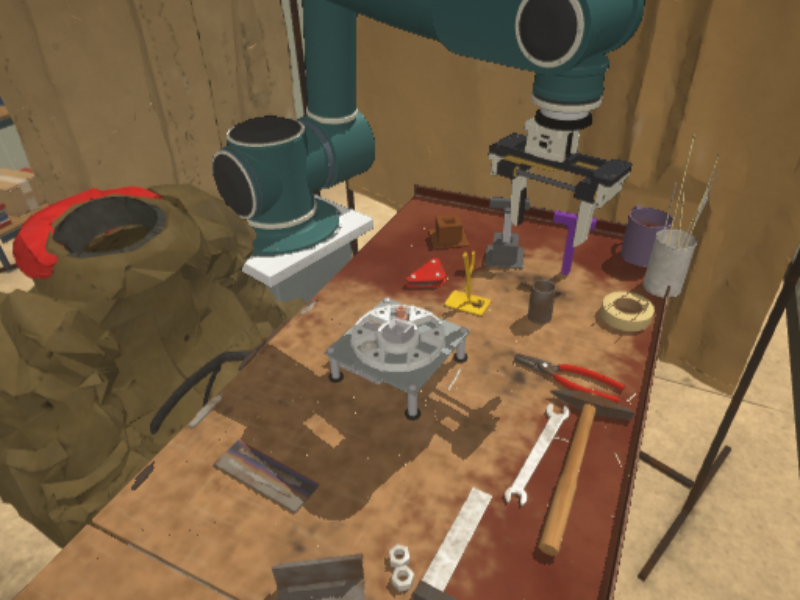

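View pics/b.png

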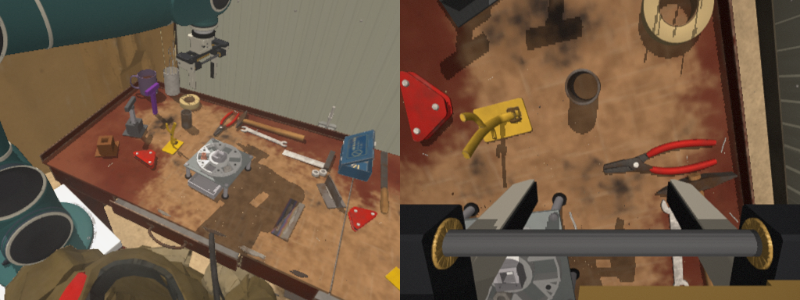

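Scene view (800x600): the real key is grey at (505,215), in the dark stand at (503,253). The look-alikes are the purple key at (572,240) and the brown stand at (447,233), and I'm leaving both alone. The wheel is at (400,335), the yellow rest at (468,295) and the pipe at (541,300).

Run:
```python
from h import *
S=np.load("scene.npz");D=np.load("side.npz")
for nm,Z,(x0,x1,y0,y1) in(("scene",S,(295,350,115,180)),("side",D,(150,195,110,180))):
    P=Z["P"];im=Z["im"]
    sub=P[y0:y1,x0:x1].reshape(-1,3);c=im[y0:y1,x0:x1].reshape(-1,3).astype(int)
    grey=(c.max(1)-c.min(1)<30)&(sub[:,2]>5)&(sub[:,2]<170)
    for lo,hi in((36,44),(44,55),(60,90),(105,130),(128,150)):
        m=grey&(sub[:,2]>lo)&(sub[:,2]<hi)
        if m.sum()>3: print(nm,lo,m.sum(),sub[m].min(0).round(),sub[m].max(0).round(),sub[m].mean(0).round(1))
# wheel
for nm,Z in(("scene",S),("side",D)):
    P=Z["P"];im=Z["im"].astype(int);g=(im.max(2)-im.min(2)<30)
    roi=(P[...,0]>300)&(P[...,0]<900)&(P[...,1]>-450)&(P[...,1]<100)&g
    for lo,hi in((57,63),(73,78),(84,90)):
        m=roi&(P[...,2]>lo)&(P[...,2]<hi); q=P[m]
        print(nm,lo,m.sum(),np.percentile(q,[1,50,99],axis=0).round().tolist())
sc=S["im"];sd=D["im"]
a=cv2.resize(sc[110:180,285:385],(400,280),interpolation=2);b=cv2.resize(sd[100:170,145:245],(400,280),interpolation=2)
c=cv2.resize(sc[180:270,200:310],(400,320),interpolation=2);d=cv2.resize(sd[165:255,225:335],(400,320),interpolation=2)
cv2.imwrite("pics/c.png",np.vstack([np.hstack([a,b]),np.hstack([c,d])]))
```

```text
scene 36 113 [459. 166.  36.] [526. 234.  44.] [494.9 196.4  41.5]
scene 44 29 [473. 175.  44.] [519. 215.  55.] [494.9 192.6  46.9]
scene 60 44 [487.  85.  61.] [645. 200.  90.] [504.6 187.6  74.2]
scene 105 82 [460. 174. 105.] [528. 217. 130.] [488.7 191.1 120.7]
scene 128 70 [458. 175. 129.] [528. 223. 137.] [484.5 193.  133.6]
side 36 85 [457. 170.  36.] [683. 396.  44.] [520.7 229.   40.7]
side 44 139 [455. 172.  44.] [694. 389.  55.] [526.9 233.4  46.9]
side 60 54 [479. 190.  60.] [499. 208.  90.] [486.  198.8  74.9]
side 105 67 [453. 176. 106.] [579. 229. 130.] [486.6 194.3 121.5]
side 128 115 [453. 177. 128.] [611. 235. 141.] [487.3 198.3 135.7]
scene 57 1225 [[454.0, -286.0, 57.0], [579.0, -230.0, 59.0], [662.0, 81.0, 63.0]]
scene 73 601 [[467.0, -270.0, 73.0], [544.0, -210.0, 74.0], [612.0, -126.0, 77.0]]
scene 84 96 [[520.0, -217.0, 84.0], [539.0, -196.0, 86.0], [559.0, -176.0, 88.0]]
side 57 1254 [[446.0, -285.0, 57.0], [512.0, -227.0, 60.0], [657.0, 71.0, 63.0]]
side 73 844 [[463.0, -267.0, 73.0], [530.0, -208.0, 75.0], [606.0, -124.0, 78.0]]
side 84 124 [[515.0, -214.0, 84.0], [536.0, -196.0, 87.0], [557.0, -176.0, 90.0]]
```

View pics/c.png

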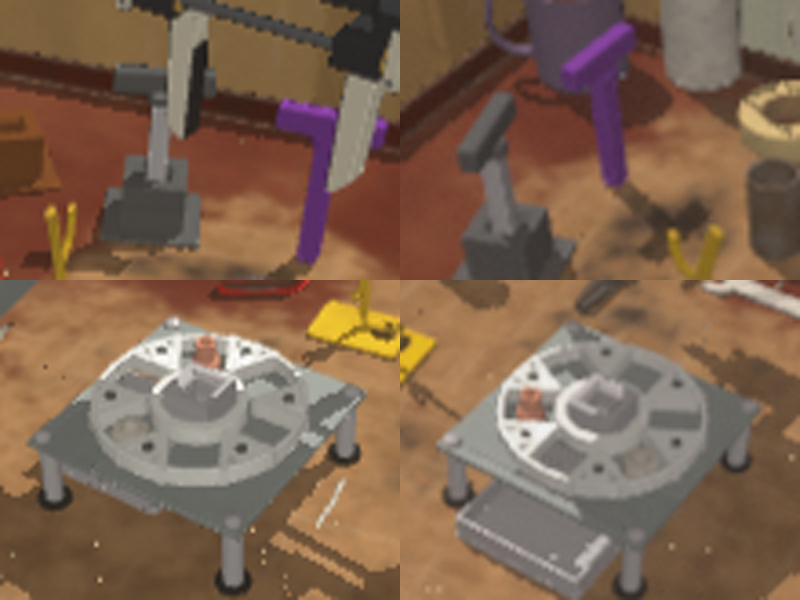

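The real key is at about (487,197), with its T-bar at z≈122–132. The dispenser axis is at about (537,-197). In the side crop the cup is at (530,405) and the nut at (640,460), with the empty pocket between them, toward the pan side. I'll look from above the wheel.

>>> carry_out:
  commands:
    - {"dx":-30,"dy":-17,"gripper":1}
    - {"dx":-30,"dy":-17}
    - {"dx":-30,"dy":-17}
    - {"dx":-30,"dy":-17}
    - {"dx":-30,"dy":-17}
    - {"dx":-30,"dy":-17}
    - {"dx":-30,"dy":-17}
    - {"dx":-30,"dy":-17}
    - {}
    - {}

```text
invalid input at $.commands[0]: expected keys gripper, dx, dy, dz, yaw
```

Run:
```python
from h import *
print(arm.read_state()["tool_pos"])
im,d,p=cap("wrist");P=pts(d,p);np.savez("w1.npz",im=im,d=d,P=P,mtx=p["mtx"],R=p["R"],t=p["t"])
big=cv2.resize(im,(800,600));cv2.imwrite("pics/d.png",big)
near=(np.hypot(P[...,0]-537,P[...,1]+197)<130)
for nm,lo,hi,r in(("boss",84,90,30),("wheel",72,79,100),("deck",57,63,130)):
    m=(P[...,2]>lo)&(P[...,2]<hi)&(np.hypot(P[...,0]-537,P[...,1]+197)<r)
    q=P[m]; u=np.argwhere(m)
    print(nm,m.sum(),np.percentile(q,[.5,99.5],axis=0).round(1).tolist(),cv2.minAreaRect(q[:,:2].astype(np.float32)),np.median(q[:,2]))
hsv=cv2.cvtColor(im,cv2.COLOR_BGR2HSV)
m=near&(hsv[...,1]>60)&(P[...,2]>62)
print("cup",m.sum(),np.median(P[m],0))
```

```text
[ 6.74842917e+02 -7.48779641e-04  2.18087422e+02]
boss 728 [[519.5, -215.0, 84.1], [557.3, -174.1, 89.7]] ((537.3351440429688, -195.05078125), (38.1733283996582, 38.94423294067383), 6.9896745681762695) 87.88254808653419
wheel 1908 [[499.4, -246.1, 72.1], [611.5, -165.9, 78.8]] ((554.0487060546875, -206.13409423828125), (81.9547119140625, 116.0552978515625), 89.95616149902344) 76.12599775834809
deck 2860 [[475.5, -259.2, 57.3], [628.5, -101.7, 62.7]] ((551.8074951171875, -188.77011108398438), (139.9912872314453, 162.70489501953125), 6.894914627075195) 60.7855501763181
cup 0 [nan nan nan]
  return _methods._mean(a, axis=axis, dtype=dtype,
  ret = um.true_divide(
```

View pics/d.png

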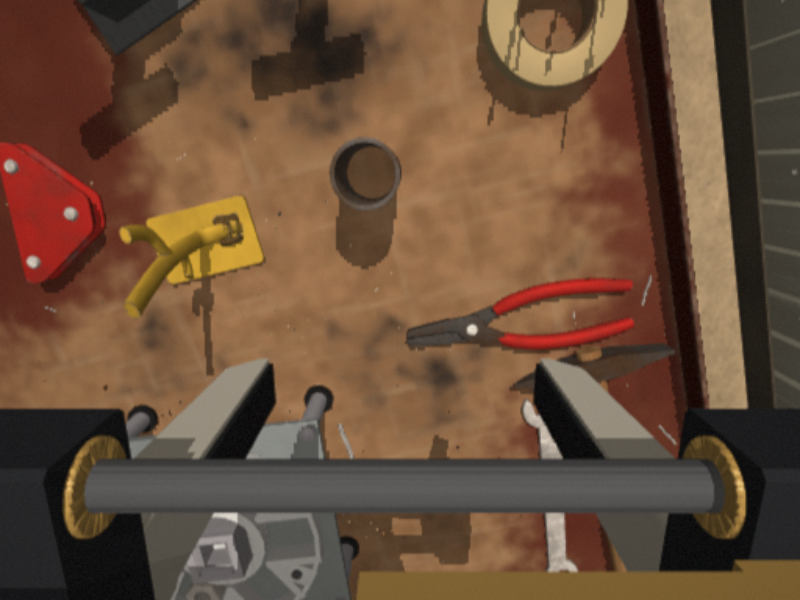

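The picture shows the arm hadn't moved: that call was refused because every key is needed. I'll resend it.

>>> carry_out:
  commands:
    - {"gripper":1,"dx":-32.5,"dy":-17,"dz":0,"yaw":0}
    - {"gripper":1,"dx":-32.5,"dy":-17,"dz":0,"yaw":0}
    - {"gripper":1,"dx":-32.5,"dy":-17,"dz":0,"yaw":0}
    - {"gripper":1,"dx":-32.5,"dy":-17,"dz":0,"yaw":0}
    - {"gripper":1,"dx":-32.5,"dy":-17,"dz":0,"yaw":0}
    - {"gripper":1,"dx":-32.5,"dy":-17,"dz":0,"yaw":0}
    - {"gripper":1,"dx":-32.5,"dy":-17,"dz":0,"yaw":0}
    - {"gripper":1,"dx":-32.5,"dy":-17,"dz":0,"yaw":0}
    - {"gripper":1,"dx":0,"dy":0,"dz":0,"yaw":0}
    - {"gripper":1,"dx":0,"dy":0,"dz":0,"yaw":0}

```text
t: 1.03
tool_pos: [538.2, -261.4, 218.6]
orientation: [-0.0, 0.708, 0.706, 0.0]
force: [0.5, 0.1, -0.4]
width: 93.2
finger_force: 0.0
```

```bash
cat > wm.py <<'E'
from h import *
import sys
print(arm.read_state()["tool_pos"])
im,d,p=cap("wrist");P=pts(d,p);np.savez("w1.npz",im=im,d=d,P=P,**p)
cv2.imwrite(f"pics/{sys.argv[1]}.png",cv2.resize(im,(800,600)))
rr=np.hypot(P[...,0]-537,P[...,1]+196)
for nm,lo,hi,r in(("boss",84,90,30),("wheel",72,79,85),("deck",57,63,130)):
    m=(P[...,2]>lo)&(P[...,2]<hi)&(rr<r);q=P[m]
    print(nm,m.sum(),np.percentile(q,[.5,99.5],axis=0).round(1).tolist(),cv2.minAreaRect(q[:,:2].astype(np.float32)),np.median(q[:,2]))
hsv=cv2.cvtColor(im,cv2.COLOR_BGR2HSV)
m=(rr<80)&(hsv[...,1]>60)&(P[...,2]>62)&(P[...,2]<95)
if m.any(): print("cup",m.sum(),np.median(P[m],0))
m=(rr<78)&(rr>25)&(P[...,2]>66)&(P[...,2]<73.0)&(hsv[...,1]<60)
n,l,s,c=cv2.connectedComponentsWithStats(m.astype(np.uint8))
for i in range(1,n):
    if s[i,4]>40: print("mid",s[i,4],c[i]*800/512,np.median(P[l==i],0).round(1))
E
python3 wm.py e
```

```text
[ 538.18489919 -261.39248537  218.59131027]
boss 1343 [[517.3, -215.1, 84.2], [557.0, -175.6, 90.0]] ((537.0106811523438, -195.3589324951172), (37.44929885864258, 37.477699279785156), 7.415683746337891) 88.29751385108295
wheel 9487 [[464.3, -268.0, 72.3], [609.7, -122.2, 78.8]] ((537.0110473632812, -195.37713623046875), (149.0177764892578, 148.83212280273438), 36.77853012084961) 76.52530124545392
deck 15960 [[447.2, -284.2, 59.2], [626.1, -105.2, 62.9]] ((537.0411376953125, -195.24832153320312), (170.3399658203125, 170.52951049804688), 6.848835468292236) 61.1047498646562
cup 383 [ 508.84947949 -155.19233718   77.89925567]
mid 67 [448.4375     63.5494403] [ 563.5 -129.5   69.8]
mid 64 [328.75976562  81.93359375] [ 493.5 -139.9   69.6]
mid 56 [406.16629464 137.80691964] [ 538.6 -170.6   67.1]
mid 58 [517.53771552 167.24137931] [ 607.3 -188.5   69.5]
mid 63 [289.95535714 194.12202381] [ 466.8 -203.5   69.1]
mid 50 [406.34375 219.84375] [ 539.4 -220.    68.7]
mid 61 [468.90368852 269.72336066] [ 579.1 -251.8   69.9]
mid 43 [370.56686047 270.38517442] [ 516.8 -251.7   71.7]
mid 57 [360.66337719 282.78508772] [ 508.8 -260.2   69.2]
```

View pics/e.png

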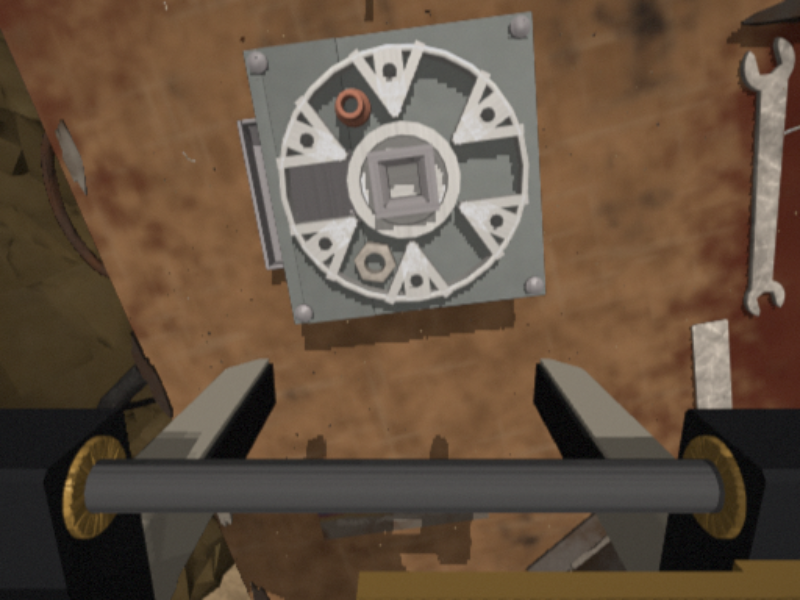

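The wrist view is clear. The wheel axis is at (537.0,-195.3); the boss, wheel and deck fits agree on it, and their sizes of 37.4, 149 and 170 mm match the description. The boss yaw is about 7.4° and the deck yaw 6.85°.

The drop hole is the dark pocket at (315,190), at a bearing of 187°. The nut is at (375,262), about 247°, and the cup at (350,105), about 125°. So the wheel turns clockwise seen from above, by about 60°. Next I'll look at the key.

>>> carry_out:
  commands:
    - {"gripper":1,"dx":38,"dy":-5,"dz":-3,"yaw":0}
    - {"gripper":1,"dx":38,"dy":-5,"dz":-3,"yaw":0}
    - {"gripper":1,"dx":38,"dy":-5,"dz":-3,"yaw":0}
    - {"gripper":1,"dx":38,"dy":-5,"dz":-3,"yaw":0}
    - {"gripper":1,"dx":38,"dy":-5,"dz":-3,"yaw":0}
    - {"gripper":1,"dx":38,"dy":-5,"dz":-3,"yaw":0}
    - {"gripper":1,"dx":38,"dy":-5,"dz":-3,"yaw":0}
    - {"gripper":1,"dx":38,"dy":-5,"dz":-3,"yaw":0}
    - {"gripper":1,"dx":38,"dy":-5,"dz":-3,"yaw":0}
    - {"gripper":1,"dx":38,"dy":-5,"dz":-3,"yaw":0}
    - {"gripper":1,"dx":0,"dy":0,"dz":0,"yaw":0}
    - {"gripper":1,"dx":0,"dy":0,"dz":0,"yaw":0}

```text
t: 2.08
tool_pos: [488.4, 122.7, 248.8]
orientation: [-0.0, 0.705, 0.709, 0.0]
force: [0.3, -0.7, 0.1]
width: 92.9
finger_force: 0.0
```

```bash
cat > km.py <<'E'
from h import *
import sys
print(arm.read_state()["tool_pos"])
im,d,p=cap("wrist");P=pts(d,p)
cv2.imwrite(f"pics/{sys.argv[1]}.png",cv2.resize(im,(800,600)))
rr=np.hypot(P[...,0]-487,P[...,1]-197)
for nm,lo,hi,r in(("bar",134,144,50),("block",46,53,42),("foot",2,7.5,62)):
    m=(P[...,2]>lo)&(P[...,2]<hi)&(rr<r)
    if nm=="foot": m&=(im.max(2).astype(int)-im.min(2)<25)
    q=P[m]
    if m.sum()<5: continue
    print(nm,m.sum(),np.percentile(q,[.5,99.5],axis=0).round(1).tolist(),cv2.minAreaRect(q[:,:2].astype(np.float32)),np.median(q[:,2]),(np.argwhere(m).mean(0)*800/512).round())
E
python3 km.py f
```

```text
[488.43973071 122.73567879 248.76335297]
bar 1903 [[454.3, 178.4, 135.6], [524.9, 227.6, 140.9]] ((489.60565185546875, 202.97279357910156), (79.76176452636719, 15.99506950378418), 31.202381134033203) 138.87956225393648 [153. 410.]
block 648 [[457.1, 172.3, 46.0], [521.1, 235.5, 48.2]] ((489.22833251953125, 203.42642211914062), (50.75919723510742, 50.886810302734375), 30.08696174621582) 46.61890020432648 [154. 406.]
foot 1728 [[438.1, 152.1, 2.7], [539.8, 253.2, 7.1]] ((486.5010070800781, 201.3838653564453), (85.02845001220703, 79.2103500366211), 29.920446395874023) 5.066005792679247 [157. 406.]
```

View pics/f.png

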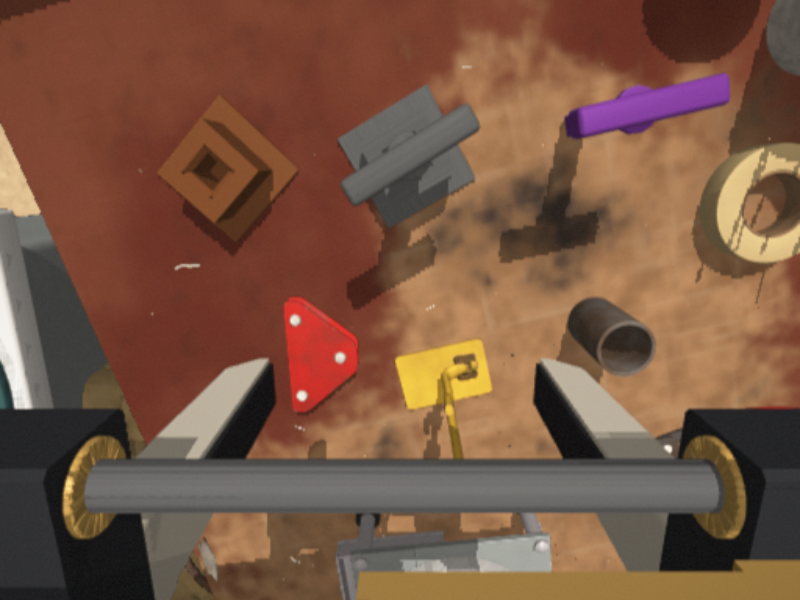

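The wrist view shows the grey key's T-bar at (410,153), on the dark block. Its fit is 79.8x16 at height 138.9, centre (489.5,203.1), yaw about 31°, and the stand yaw is about 30°. The purple key at (650,105) and the brown stand at (210,170) are left alone. I'll move over the key and turn -60° in world.

>>> carry_out:
  commands:
    - {"gripper":1,"dx":27,"dy":0,"dz":0,"yaw":0}
    - {"gripper":1,"dx":27,"dy":0,"dz":0,"yaw":0}
    - {"gripper":1,"dx":27,"dy":0,"dz":0,"yaw":0}
    - {"gripper":1,"dx":0,"dy":0,"dz":10,"yaw":6.6}
    - {"gripper":1,"dx":0,"dy":0,"dz":10,"yaw":6.6}
    - {"gripper":1,"dx":0,"dy":0,"dz":10,"yaw":6.6}
    - {"gripper":1,"dx":0,"dy":0,"dz":10,"yaw":6.6}
    - {"gripper":1,"dx":0,"dy":0,"dz":10,"yaw":6.6}
    - {"gripper":1,"dx":0,"dy":0,"dz":10,"yaw":6.6}
    - {"gripper":1,"dx":0,"dy":0,"dz":10,"yaw":6.6}
    - {"gripper":1,"dx":0,"dy":0,"dz":10,"yaw":6.6}
    - {"gripper":1,"dx":0,"dy":0,"dz":0,"yaw":6.6}

```text
t: 3.13
tool_pos: [488.7, 199.8, 166.3]
orientation: [0.0, 0.965, 0.26, -0.001]
force: [-0.5, -0.2, -0.8]
width: 93.0
finger_force: 0.0
```

>>> carry_out:
  commands:
    - {"gripper":1,"dx":0,"dy":0,"dz":0,"yaw":0}
    - {"gripper":1,"dx":0,"dy":0,"dz":0,"yaw":0}

```text
t: 3.3
tool_pos: [489.3, 200.3, 168.6]
orientation: [0.0, 0.964, 0.265, -0.0]
force: [-0.8, 0.6, -0.5]
width: 92.8
finger_force: 0.0
```

```bash
cat > go.py <<'E'
# usage: go.py x y z toolyaw(tool y bearing, deg; mod 180) -> tool-frame delta
import sys,numpy as np
from scipy.spatial.transform import Rotation as Ro
from station import arm
s=arm.read_state();q=s["orientation"];R=Ro.from_quat(q,scalar_first=True).as_matrix()
by=np.degrees(np.arctan2(R[1,1],R[0,1]))
print("pos",s["tool_pos"].round(1),"tool y bearing",by.round(2),"tz",R[:,2].round(3),"j",s["joint_positions"].round(2),"w",round(s["width"],1),"F",s["force"].round(1))
if len(sys.argv)>1:
    x,y,z,b=map(float,sys.argv[1:5]); print("tool delta",(R.T@(np.array([x,y,z])-s["tool_pos"])).round(1),"yaw cmd",-((b-by+90)%180-90))
E
python3 go.py 489.4 203.1 109 -59.3
```

```text
pos [489.3 200.3 168.6] tool y bearing -59.25 tz [-0. -0. -1.] j [ 0.34 -0.19  1.82 -0.    1.51  1.37] w 92.8 F [-0.8  0.6 -0.5]
tool delta [ 1.5 -2.3 59.6] yaw cmd 0.05202793415341489
```

>>> carry_out:
  commands:
    - {"gripper":1,"dx":0.5,"dy":-0.8,"dz":15,"yaw":0}
    - {"gripper":1,"dx":0.5,"dy":-0.8,"dz":15,"yaw":0}
    - {"gripper":1,"dx":0.5,"dy":-0.7,"dz":15,"yaw":0}
    - {"gripper":1,"dx":0,"dy":0,"dz":14.5,"yaw":0}
    - {"gripper":1,"dx":0,"dy":0,"dz":0,"yaw":0}
    - {"gripper":-1,"dx":0,"dy":0,"dz":0,"yaw":0}
    - {"gripper":-1,"dx":0,"dy":0,"dz":0,"yaw":0}
    - {"gripper":-1,"dx":0,"dy":0,"dz":0,"yaw":0}
    - {"gripper":-1,"dx":0,"dy":0,"dz":0,"yaw":0}
    - {"gripper":-1,"dx":0,"dy":0,"dz":0,"yaw":0}
    - {"gripper":-1,"dx":0,"dy":0,"dz":0,"yaw":0}
    - {"gripper":-1,"dx":0,"dy":0,"dz":0,"yaw":0}
  squeeze: 45

```text
t: 4.3
tool_pos: [489.2, 203.8, 109.4]
orientation: [-0.0, 0.965, 0.264, 0.0]
force: [0.7, 0.6, 0.9]
width: 50.9
finger_force: 0.0
```

>>> carry_out:
  commands:
    - {"gripper":-1,"dx":0,"dy":0,"dz":0,"yaw":0}
    - {"gripper":-1,"dx":0,"dy":0,"dz":0,"yaw":0}
    - {"gripper":-1,"dx":0,"dy":0,"dz":0,"yaw":0}
    - {"gripper":-1,"dx":0,"dy":0,"dz":0,"yaw":0}

```text
t: 4.63
tool_pos: [489.1, 203.7, 109.1]
orientation: [-0.0, 0.965, 0.264, -0.0]
force: [0.6, -0.7, -0.6]
width: 24.1
finger_force: 0.0
```

```bash
python3 go.py 489.4 203.1 109 -59.3
```

```text
pos [489.1 203.7 109.1] tool y bearing -59.4 tz [-0. -0. -1.] j [ 0.35 -0.15  1.89  0.    1.41  1.38] w 24.1 F [ 0.6 -0.7 -0.6]
tool delta [-0.1  0.7  0.1] yaw cmd -0.09705178940413361
```

>>> carry_out:
  commands:
    - {"gripper":-1,"dx":0,"dy":0,"dz":0,"yaw":0}
    - {"gripper":-1,"dx":0,"dy":0,"dz":0,"yaw":0}
    - {"gripper":-1,"dx":0,"dy":0,"dz":0,"yaw":0}
    - {"gripper":-1,"dx":0,"dy":0,"dz":0,"yaw":0}
    - {"gripper":-1,"dx":0,"dy":0,"dz":0,"yaw":0}

```text
t: 5.05
tool_pos: [489.1, 203.8, 109.1]
orientation: [-0.0, 0.965, 0.264, -0.0]
force: [-0.1, 0.7, 0.3]
width: 15.7
finger_force: 44.9
```

```bash
python3 go.py
```

```text
pos [489.1 203.8 109.1] tool y bearing -59.4 tz [-0.  0. -1.] j [ 0.35 -0.15  1.89  0.    1.41  1.38] w 15.7 F [-0.1  0.7  0.3]
```

>>> carry_out:
  commands:
    - {"gripper":-1,"dx":0,"dy":0,"dz":-15,"yaw":0}
    - {"gripper":-1,"dx":0,"dy":0,"dz":-25,"yaw":0}
    - {"gripper":-1,"dx":0,"dy":0,"dz":-30,"yaw":0}
    - {"gripper":-1,"dx":0,"dy":0,"dz":-30,"yaw":0}
    - {"gripper":-1,"dx":0,"dy":0,"dz":-30,"yaw":0}
    - {"gripper":-1,"dx":0,"dy":0,"dz":-20,"yaw":0}
    - {"gripper":-1,"dx":0,"dy":0,"dz":0,"yaw":0}

```text
t: 5.63
tool_pos: [490.1, 204.0, 263.8]
orientation: [-0.0, 0.965, 0.264, 0.003]
force: [0.4, 0.5, -0.9]
width: 15.9
finger_force: 44.9
```

>>> carry_out:
  commands:
    - {"gripper":-1,"dx":0,"dy":0,"dz":0,"yaw":-5}
    - {"gripper":-1,"dx":0,"dy":0,"dz":0,"yaw":-6}
    - {"gripper":-1,"dx":0,"dy":0,"dz":0,"yaw":-6}
    - {"gripper":-1,"dx":0,"dy":0,"dz":0,"yaw":-6}
    - {"gripper":-1,"dx":0,"dy":0,"dz":0,"yaw":-6}
    - {"gripper":-1,"dx":0,"dy":0,"dz":0,"yaw":-6}
    - {"gripper":-1,"dx":0,"dy":0,"dz":0,"yaw":-6}
    - {"gripper":-1,"dx":0,"dy":0,"dz":0,"yaw":-6}
    - {"gripper":-1,"dx":0,"dy":0,"dz":0,"yaw":-6}
    - {"gripper":-1,"dx":0,"dy":0,"dz":0,"yaw":-6}
    - {"gripper":-1,"dx":0,"dy":0,"dz":0,"yaw":-6}
    - {"gripper":-1,"dx":0,"dy":0,"dz":0,"yaw":-2}

```text
t: 6.63
tool_pos: [488.9, 203.6, 257.7]
orientation: [-0.0, 0.656, 0.755, -0.001]
force: [-0.0, 0.1, -0.7]
width: 15.4
finger_force: 44.9
```

>>> carry_out:
  commands:
    - {"gripper":-1,"dx":0,"dy":0,"dz":0,"yaw":0}
    - {"gripper":-1,"dx":0,"dy":0,"dz":0,"yaw":0}

```text
t: 6.8
tool_pos: [489.0, 203.6, 258.1]
orientation: [-0.0, 0.659, 0.752, -0.001]
force: [-0.2, -0.6, -1.4]
width: 15.9
finger_force: 44.9
```

```bash
python3 go.py 537 -195.3 259 7.4
```

```text
pos [489.  203.6 258.1] tool y bearing 7.5 tz [-0.001 -0.    -1.   ] j [ 0.35 -0.21  1.69 -0.    1.66  0.22] w 15.9 F [-0.2 -0.6 -1.4]
tool delta [-401.8   -4.5   -0.7] yaw cmd 0.10045755399943346
```

>>> carry_out:
  commands:
    - {"gripper":-1,"dx":-20,"dy":0,"dz":0,"yaw":0}
    - {"gripper":-1,"dx":-36,"dy":-0.5,"dz":0,"yaw":0}
    - {"gripper":-1,"dx":-36,"dy":-0.5,"dz":0,"yaw":0}
    - {"gripper":-1,"dx":-36,"dy":-0.5,"dz":0,"yaw":0}
    - {"gripper":-1,"dx":-36,"dy":-0.5,"dz":0,"yaw":0}
    - {"gripper":-1,"dx":-36,"dy":-0.5,"dz":0,"yaw":0}
    - {"gripper":-1,"dx":-36,"dy":-0.5,"dz":0,"yaw":0}
    - {"gripper":-1,"dx":-36,"dy":-0.5,"dz":0,"yaw":0}
    - {"gripper":-1,"dx":-36,"dy":-0.5,"dz":0,"yaw":0}
    - {"gripper":-1,"dx":-36,"dy":-0.5,"dz":0,"yaw":0}
    - {"gripper":-1,"dx":-36,"dy":0,"dz":0,"yaw":0}
    - {"gripper":-1,"dx":-22,"dy":0,"dz":0,"yaw":0}

```text
t: 7.8
tool_pos: [537.6, -198.4, 258.4]
orientation: [-0.0, 0.66, 0.751, -0.0]
force: [0.4, 1.0, -2.2]
width: 15.3
finger_force: 44.9
```

>>> carry_out:
  commands:
    - {"gripper":-1,"dx":0,"dy":0,"dz":0,"yaw":0}
    - {"gripper":-1,"dx":0,"dy":0,"dz":0,"yaw":0}
    - {"gripper":-1,"dx":0,"dy":0,"dz":0,"yaw":0}

```text
t: 8.05
tool_pos: [537.7, -194.9, 258.7]
orientation: [-0.0, 0.659, 0.752, -0.0]
force: [1.1, 0.4, -1.4]
width: 15.9
finger_force: 44.9
```

```bash
python3 go.py 537 -195.3 169 7.4
python3 - <<'E'
from h import *
im,d,p=cap("wrist");P=pts(d,p)
cv2.imwrite("pics/g.png",im)
m=(P[...,2]>215)&(P[...,2]<300)&(np.hypot(P[...,0]-537,P[...,1]+195)<60)&(im.max(2)<120)
# key bar above deck
for lo,hi in((160,200),(200,250)):
    m=(P[...,2]>lo)&(P[...,2]<hi)&(np.hypot(P[...,0]-537,P[...,1]+195)<30);q=P[m]
    if len(q)>5:print(lo,m.sum(),np.percentile(q,[2,50,98],axis=0).round(1).tolist())
m=(P[...,2]>84)&(P[...,2]<90)&(np.hypot(P[...,0]-537,P[...,1]+195)<30);print(m.sum(),cv2.minAreaRect(P[m][:,:2].astype(np.float32)))
E
```

```text
pos [ 537.7 -194.9  258.7] tool y bearing 7.53 tz [-0.001  0.    -1.   ] j [-0.39 -0.12  1.61  0.    1.65 -0.52] w 15.9 F [ 1.1  0.4 -1.4]
tool delta [-0.3 -0.7 89.7] yaw cmd 0.13496383011873547
496 ((536.2526245117188, -189.99176025390625), (37.610843658447266, 27.297937393188477), 6.985763072967529)
```

View pics/g.png

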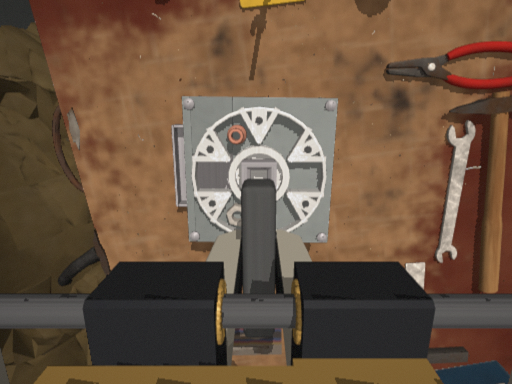

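The T-bar end is at (258,185), hiding the shaft above the boss at (258,170), and the wheel and deck look aligned with the tool. Descending.

>>> carry_out:
  commands:
    - {"gripper":-1,"dx":-0.3,"dy":-0.7,"dz":15,"yaw":0}
    - {"gripper":-1,"dx":0,"dy":0,"dz":22,"yaw":0}
    - {"gripper":-1,"dx":0,"dy":0,"dz":20,"yaw":0}
    - {"gripper":-1,"dx":0,"dy":0,"dz":6,"yaw":0}
    - {"gripper":-1,"dx":0,"dy":0,"dz":4,"yaw":0}
    - {"gripper":-1,"dx":0,"dy":0,"dz":4,"yaw":0}
    - {"gripper":-1,"dx":0,"dy":0,"dz":0,"yaw":0}

```text
t: 8.68
tool_pos: [537.3, -195.5, 188.2]
orientation: [0.0, 0.659, 0.753, 0.0]
force: [-0.3, -0.2, -1.8]
width: 15.9
finger_force: 44.9
```

>>> carry_out:
  commands:
    - {"gripper":-1,"dx":0,"dy":0,"dz":3,"yaw":0}
    - {"gripper":-1,"dx":0,"dy":0,"dz":3,"yaw":0}
    - {"gripper":-1,"dx":0,"dy":0,"dz":2,"yaw":0}
    - {"gripper":-1,"dx":0,"dy":0,"dz":0,"yaw":0}
    - {"gripper":-1,"dx":0,"dy":0,"dz":0,"yaw":0}

```text
t: 9.1
tool_pos: [537.2, -195.7, 180.2]
orientation: [0.0, 0.659, 0.752, 0.0]
force: [0.8, 0.1, -1.9]
width: 15.4
finger_force: 44.9
```

```bash
python3 go.py 537 -195.3 169 7.4
```

```text
pos [ 537.2 -195.7  180.2] tool y bearing 7.6 tz [ 0. -0. -1.] j [-0.39 -0.1   1.72  0.    1.52 -0.53] w 15.4 F [ 0.8  0.1 -1.9]
tool delta [ 0.5 -0.1 11.2] yaw cmd 0.19746128249455808
```

>>> carry_out:
  commands:
    - {"gripper":-1,"dx":0.3,"dy":0,"dz":3,"yaw":0}
    - {"gripper":-1,"dx":0,"dy":0,"dz":3,"yaw":0}
    - {"gripper":-1,"dx":0,"dy":0,"dz":3,"yaw":0}
    - {"gripper":-1,"dx":0,"dy":0,"dz":1.5,"yaw":0}
    - {"gripper":-1,"dx":0,"dy":0,"dz":0,"yaw":0}
    - {"gripper":-1,"dx":0,"dy":0,"dz":0,"yaw":0}

```text
t: 9.6
tool_pos: [537.1, -195.4, 169.5]
orientation: [-0.0, 0.659, 0.752, -0.0]
force: [-0.4, 0.7, -1.9]
width: 15.9
finger_force: 44.9
```

>>> carry_out:
  commands:
    - {"gripper":-1,"dx":0,"dy":0,"dz":0.5,"yaw":0}
    - {"gripper":-1,"dx":0,"dy":0,"dz":0.5,"yaw":0}
    - {"gripper":-1,"dx":0,"dy":0,"dz":0,"yaw":0}

```text
t: 9.85
tool_pos: [537.2, -195.4, 168.7]
orientation: [0.0, 0.659, 0.752, 0.0]
force: [0.3, 0.2, -0.3]
width: 15.9
finger_force: 44.9
```

```bash
python3 go.py 537 -195.3 168.6 7.4
```

```text
pos [ 537.2 -195.4  168.7] tool y bearing 7.6 tz [ 0. -0. -1.] j [-0.39 -0.09  1.73 -0.    1.5  -0.53] w 15.9 F [ 0.3  0.2 -0.3]
tool delta [ 0.1 -0.1  0.1] yaw cmd 0.20265769021671076
```

Seated at z 168.7: the force has dropped by the key's weight, so the wheel carries it. Turning clockwise.

>>> carry_out:
  commands:
    - {"gripper":-1,"dx":0,"dy":0,"dz":0,"yaw":3}
    - {"gripper":-1,"dx":0,"dy":0,"dz":0,"yaw":3}
    - {"gripper":-1,"dx":0,"dy":0,"dz":0,"yaw":3}
    - {"gripper":-1,"dx":0,"dy":0,"dz":0,"yaw":4}
    - {"gripper":-1,"dx":0,"dy":0,"dz":0,"yaw":4}
    - {"gripper":-1,"dx":0,"dy":0,"dz":0,"yaw":4}
    - {"gripper":-1,"dx":0,"dy":0,"dz":0,"yaw":4}
    - {"gripper":-1,"dx":0,"dy":0,"dz":0,"yaw":4}
    - {"gripper":-1,"dx":0,"dy":0,"dz":0,"yaw":4}
    - {"gripper":-1,"dx":0,"dy":0,"dz":0,"yaw":4}
    - {"gripper":-1,"dx":0,"dy":0,"dz":0,"yaw":4}
    - {"gripper":-1,"dx":0,"dy":0,"dz":0,"yaw":4}

```text
t: 10.85
tool_pos: [537.2, -195.7, 168.8]
orientation: [0.0, 0.897, 0.442, -0.0]
force: [-0.8, -1.2, -1.4]
width: 15.7
finger_force: 44.9
```

>>> carry_out:
  commands:
    - {"gripper":-1,"dx":0,"dy":0,"dz":0,"yaw":4}
    - {"gripper":-1,"dx":0,"dy":0,"dz":0,"yaw":4}
    - {"gripper":-1,"dx":0,"dy":0,"dz":0,"yaw":4}
    - {"gripper":-1,"dx":0,"dy":0,"dz":0,"yaw":4}
    - {"gripper":-1,"dx":0,"dy":0,"dz":0,"yaw":4}
    - {"gripper":-1,"dx":0,"dy":0,"dz":0,"yaw":3}
    - {"gripper":-1,"dx":0,"dy":0,"dz":0,"yaw":0}
    - {"gripper":-1,"dx":0,"dy":0,"dz":0,"yaw":0}
    - {"gripper":-1,"dx":0,"dy":0,"dz":0,"yaw":0}

```text
t: 11.6
tool_pos: [537.1, -195.5, 168.7]
orientation: [0.0, 0.967, 0.256, 0.0]
force: [-0.4, -1.6, -0.7]
width: 16.0
finger_force: 44.9
```

```bash
python3 go.py 537 -195.3 168.6 -62.6
cat > v.py <<'E'
from h import *
import sys
a,_,p=cap("side"); b,_,q=cap("scene")
x=cv2.resize(a[165:255,225:335],(400,328),interpolation=2);y=cv2.resize(b[180:270,200:310],(400,328),interpolation=2)
cv2.imwrite(f"pics/{sys.argv[1]}.png",np.hstack([x,y]))
E
python3 v.py h
```

```text
pos [ 537.1 -195.5  168.7] tool y bearing -60.29 tz [ 0. -0. -1.] j [-0.39 -0.09  1.73 -0.    1.5   0.66] w 16.0 F [-0.4 -1.6 -0.7]
tool delta [-0.  -0.3  0.1] yaw cmd 2.307530011456592
```

View pics/h.png

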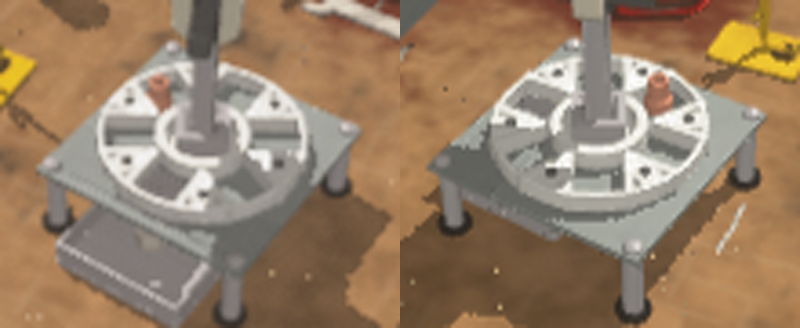

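The nut has dropped into the pan, at left crop (150,238), and the cup is still in the wheel at (158,90). I'll turn a further 2° to centre the pocket, back off within the play, and lift.

>>> carry_out:
  commands:
    - {"gripper":-1,"dx":0,"dy":0,"dz":0,"yaw":2}
    - {"gripper":-1,"dx":0,"dy":0,"dz":0,"yaw":0}
    - {"gripper":-1,"dx":0,"dy":0,"dz":0,"yaw":-5}
    - {"gripper":-1,"dx":0,"dy":0,"dz":0,"yaw":-4}
    - {"gripper":-1,"dx":0,"dy":0,"dz":0,"yaw":0}
    - {"gripper":-1,"dx":0,"dy":0,"dz":-5,"yaw":0}
    - {"gripper":-1,"dx":0,"dy":0,"dz":-10,"yaw":0}
    - {"gripper":-1,"dx":0,"dy":0,"dz":-15,"yaw":0}
    - {"gripper":-1,"dx":0,"dy":0,"dz":-30,"yaw":0}
    - {"gripper":-1,"dx":0,"dy":0,"dz":-30,"yaw":0}
    - {"gripper":-1,"dx":0,"dy":0,"dz":0,"yaw":0}
    - {"gripper":-1,"dx":0,"dy":0,"dz":0,"yaw":0}

```text
t: 12.7
tool_pos: [537.7, -195.7, 261.9]
orientation: [0.001, 0.95, 0.314, 0.002]
force: [-0.7, 0.3, -2.3]
width: 15.6
finger_force: 44.9
```

```bash
python3 go.py 489.2 203.5 259 -59.7; python3 wm.py i | head -4
```

```text
pos [ 537.7 -195.7  261.9] tool y bearing -53.44 tz [ 0.004 -0.002 -1.   ] j [-0.39 -0.12  1.61 -0.    1.65  0.54] w 15.6 F [-0.7  0.3 -2.3]
tool delta [ 198.7 -349.6    2. ] yaw cmd 6.256614803224011
[ 537.74939485 -195.65832657  261.86210295]
boss 504 [[520.9, -213.6, 84.1], [562.1, -170.6, 89.9]] ((540.7978515625, -192.61740112304688), (29.05208969116211, 37.48587417602539), 38.04448318481445) 88.24181176416961
wheel 5243 [[464.4, -268.3, 72.2], [610.6, -122.1, 78.8]] ((540.941162109375, -193.1630859375), (140.4032745361328, 148.49110412597656), 36.30563735961914) 76.50741028731134
deck 9969 [[448.2, -280.4, 59.1], [627.7, -104.8, 62.8]] ((537.3870849609375, -195.46844482421875), (169.91294860839844, 170.14471435546875), 6.900016784667969) 61.08929620133532
```

The boss yaw is now -52°, a 59.4° turn, so the nut's pocket is over the hole. Carrying the key back.

>>> carry_out:
  commands:
    - {"gripper":-1,"dx":9,"dy":-16,"dz":0,"yaw":0}
    - {"gripper":-1,"dx":18,"dy":-31.5,"dz":0,"yaw":0}
    - {"gripper":-1,"dx":18,"dy":-31.5,"dz":0,"yaw":0}
    - {"gripper":-1,"dx":18,"dy":-31.5,"dz":0,"yaw":0}
    - {"gripper":-1,"dx":18,"dy":-31.5,"dz":0,"yaw":0}
    - {"gripper":-1,"dx":18,"dy":-31.5,"dz":0,"yaw":0}
    - {"gripper":-1,"dx":18,"dy":-31.5,"dz":0,"yaw":0}
    - {"gripper":-1,"dx":18,"dy":-31.5,"dz":0,"yaw":0}
    - {"gripper":-1,"dx":18,"dy":-31.5,"dz":0,"yaw":0}
    - {"gripper":-1,"dx":18,"dy":-31.5,"dz":0,"yaw":0}
    - {"gripper":-1,"dx":18,"dy":-31.5,"dz":0,"yaw":0}
    - {"gripper":-1,"dx":9.7,"dy":-18.6,"dz":0,"yaw":0}

```text
t: 13.75
tool_pos: [487.1, 206.6, 257.6]
orientation: [-0.0, 0.949, 0.315, -0.001]
force: [0.7, 0.1, -2.1]
width: 16.2
finger_force: 44.9
```

>>> carry_out:
  commands:
    - {"gripper":-1,"dx":0,"dy":0,"dz":0,"yaw":3}
    - {"gripper":-1,"dx":0,"dy":0,"dz":0,"yaw":3.3}
    - {"gripper":-1,"dx":0,"dy":0,"dz":0,"yaw":0}
    - {"gripper":-1,"dx":0,"dy":0,"dz":0,"yaw":0}
    - {"gripper":-1,"dx":0,"dy":0,"dz":0,"yaw":0}

```text
t: 14.17
tool_pos: [488.1, 203.4, 258.2]
orientation: [0.0, 0.965, 0.262, -0.0]
force: [0.2, 0.2, -2.9]
width: 15.7
finger_force: 44.9
```

```bash
python3 go.py 489.2 203.5 109 -59.7; python3 km.py j
```

```text
pos [488.1 203.4 258.2] tool y bearing -59.62 tz [-0.001 -0.    -1.   ] j [ 0.35 -0.21  1.69 -0.    1.66  1.39] w 15.7 F [ 0.2  0.2 -2.9]
tool delta [  1.1   0.5 149.2] yaw cmd 0.07514157430549062
[488.12964998 203.43358322 258.22441576]
block 514 [[458.7, 171.7, 46.0], [522.3, 233.6, 48.2]] ((489.8893737792969, 203.04595947265625), (49.87474060058594, 50.508304595947266), 30.28360366821289) 46.576812400732095 [254. 407.]
foot 1597 [[439.5, 153.0, 3.1], [539.7, 253.3, 7.4]] ((489.10784912109375, 202.78408813476562), (79.28781127929688, 79.50005340576172), 30.3557071685791) 5.088601917082606 [243. 406.]
```

>>> carry_out:
  commands:
    - {"gripper":-1,"dx":0.6,"dy":0.3,"dz":15,"yaw":0}
    - {"gripper":-1,"dx":0.5,"dy":0.2,"dz":25,"yaw":0}
    - {"gripper":-1,"dx":0,"dy":0,"dz":28,"yaw":0}
    - {"gripper":-1,"dx":0,"dy":0,"dz":18,"yaw":0}
    - {"gripper":-1,"dx":0,"dy":0,"dz":7,"yaw":0}
    - {"gripper":-1,"dx":0,"dy":0,"dz":5,"yaw":0}
    - {"gripper":-1,"dx":0,"dy":0,"dz":5,"yaw":0}
    - {"gripper":-1,"dx":0,"dy":0,"dz":5,"yaw":0}
    - {"gripper":-1,"dx":0,"dy":0,"dz":5,"yaw":0}
    - {"gripper":-1,"dx":0,"dy":0,"dz":0,"yaw":0}
    - {"gripper":-1,"dx":0,"dy":0,"dz":0,"yaw":0}

```text
t: 15.13
tool_pos: [489.5, 203.9, 145.9]
orientation: [-0.0, 0.965, 0.261, 0.0]
force: [-0.2, -0.5, -1.6]
width: 15.4
finger_force: 44.9
```

```bash
python3 go.py 489.2 203.5 109 -59.7
```

```text
pos [489.5 203.9 145.9] tool y bearing -59.7 tz [ 0.  0. -1.] j [ 0.35 -0.17  1.84  0.    1.47  1.39] w 15.4 F [-0.2 -0.5 -1.6]
tool delta [-0.4  0.2 36.9] yaw cmd 0.0038907211102809924
```

Already about 6 mm inside the well with no side force. Continuing down.

>>> carry_out:
  commands:
    - {"gripper":-1,"dx":-0.3,"dy":0.2,"dz":5,"yaw":0}
    - {"gripper":-1,"dx":0,"dy":0,"dz":6,"yaw":0}
    - {"gripper":-1,"dx":0,"dy":0,"dz":6,"yaw":0}
    - {"gripper":-1,"dx":0,"dy":0,"dz":6,"yaw":0}
    - {"gripper":-1,"dx":0,"dy":0,"dz":6,"yaw":0}
    - {"gripper":-1,"dx":0,"dy":0,"dz":4,"yaw":0}
    - {"gripper":-1,"dx":0,"dy":0,"dz":2.5,"yaw":0}
    - {"gripper":-1,"dx":0,"dy":0,"dz":1,"yaw":0}
    - {"gripper":-1,"dx":0,"dy":0,"dz":0.5,"yaw":0}
    - {"gripper":-1,"dx":0,"dy":0,"dz":0,"yaw":0}

```text
t: 15.97
tool_pos: [489.3, 203.5, 109.1]
orientation: [-0.0, 0.965, 0.261, 0.0]
force: [-2.2, -0.8, 3.6]
width: 15.6
finger_force: 44.9
```

```bash
python3 go.py 489.2 203.5 109 -59.7
```

```text
pos [489.3 203.5 109.1] tool y bearing -59.7 tz [ 0.  0. -1.] j [ 0.35 -0.15  1.89 -0.    1.41  1.39] w 15.6 F [-2.2 -0.8  3.6]
tool delta [-0.1 -0.   0.1] yaw cmd -2.0831565166190558e-06
```

Seated on the floor at z 109.1 with the force upward. Opening fully, then rising.

>>> carry_out:
  commands:
    - {"gripper":1,"dx":0,"dy":0,"dz":0,"yaw":0}
    - {"gripper":1,"dx":0,"dy":0,"dz":0,"yaw":0}
    - {"gripper":1,"dx":0,"dy":0,"dz":0,"yaw":0}
    - {"gripper":1,"dx":0,"dy":0,"dz":0,"yaw":0}
    - {"gripper":1,"dx":0,"dy":0,"dz":0,"yaw":0}
    - {"gripper":1,"dx":0,"dy":0,"dz":0,"yaw":0}
    - {"gripper":1,"dx":0,"dy":0,"dz":0,"yaw":0}
    - {"gripper":1,"dx":0,"dy":0,"dz":0,"yaw":0}
    - {"gripper":1,"dx":0,"dy":0,"dz":0,"yaw":0}

```text
t: 16.72
tool_pos: [489.3, 203.5, 108.7]
orientation: [-0.0, 0.965, 0.261, 0.0]
force: [-0.3, 0.7, 0.3]
width: 71.3
finger_force: 0.0
```

>>> carry_out:
  commands:
    - {"gripper":1,"dx":0,"dy":0,"dz":-15,"yaw":0}
    - {"gripper":1,"dx":0,"dy":0,"dz":-30,"yaw":0}
    - {"gripper":1,"dx":0,"dy":0,"dz":-30,"yaw":0}
    - {"gripper":1,"dx":0,"dy":0,"dz":-30,"yaw":0}
    - {"gripper":1,"dx":0,"dy":0,"dz":-30,"yaw":0}
    - {"gripper":1,"dx":-20,"dy":0,"dz":0,"yaw":0}
    - {"gripper":1,"dx":-30,"dy":0,"dz":0,"yaw":0}
    - {"gripper":1,"dx":-20,"dy":0,"dz":0,"yaw":0}
    - {"gripper":1,"dx":0,"dy":0,"dz":0,"yaw":0}
    - {"gripper":1,"dx":0,"dy":0,"dz":0,"yaw":0}

```text
t: 17.55
tool_pos: [428.6, 168.0, 244.2]
orientation: [-0.0, 0.965, 0.261, 0.001]
force: [-0.2, -0.2, -1.1]
width: 93.1
finger_force: 0.0
```

```bash
python3 go.py; python3 km.py k
python3 - <<'E'
from h import *
a,_,p=cap("side"); b,_,q=cap("scene");w=cv2.imread("pics/k.png")
cv2.imwrite("pics/l.png",np.vstack([np.hstack([cv2.resize(a[90:270,130:360],(400,300)),cv2.resize(b[110:290,190:420],(400,300))]),np.hstack([cv2.resize(w,(400,300)),cv2.resize(a[205:255,225:292],(400,300),interpolation=2)])]))
E
```

```text
pos [428.6 168.  244.2] tool y bearing -59.72 tz [ 0.001  0.001 -1.   ] j [ 0.32 -0.37  1.84  0.    1.67  1.36] w 93.1 F [-0.2 -0.2 -1.1]
[428.62538989 168.02300437 244.174321  ]
bar 1923 [[454.1, 179.4, 135.6], [524.9, 227.8, 140.8]] ((489.3642578125, 203.7141876220703), (78.958251953125, 15.701476097106934), 30.77228355407715) 138.90334549672397 [168. 404.]
block 629 [[456.8, 171.5, 46.0], [521.5, 234.9, 48.2]] ((489.5864562988281, 203.13478088378906), (50.75989532470703, 50.841026306152344), 30.243892669677734) 46.57773106155514 [170. 405.]
foot 1752 [[439.0, 152.4, 3.0], [539.6, 253.7, 7.0]] ((489.236328125, 202.87667846679688), (79.33889770507812, 79.603515625), 30.068906784057617) 5.073425086802434 [169. 405.]
```

View pics/l.png

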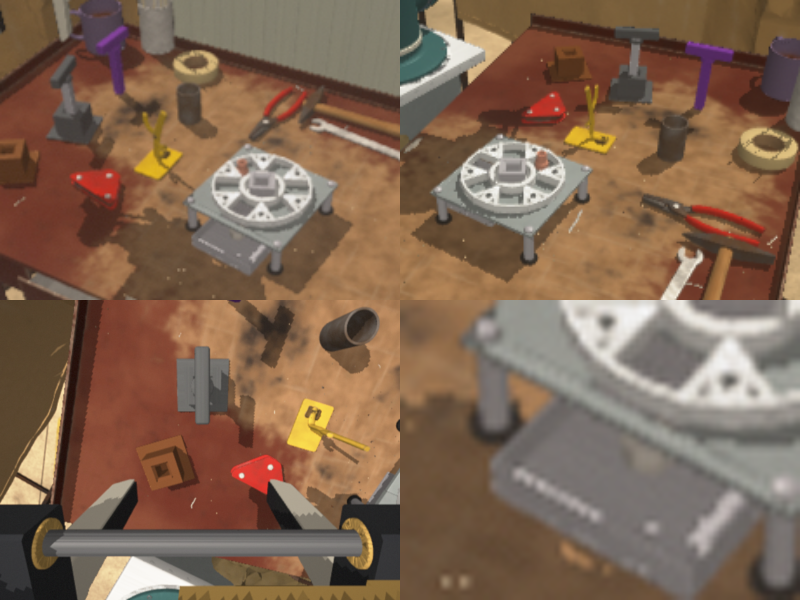

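The T-bar is back at its starting height of 138.9, so the key is fully down. The nut shows in the pan at bottom-right crop (645,455), the cup is still in the wheel, and the other things have not moved.

```bash
python3 -c "
from station import arm
print(arm.finish_job())"
```

```text
the job is handed in; nothing more can be done
None
```

The job is handed in: the nut fell into the catch pan, the gas cup stayed in the wheel, and the key is back in its stand, fully down and released, after about 18 s of the 64 s allowed.

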